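Lock the sprung stop and hold a drilling jig against it

ROBOT

A 6-joint arm with a two-finger parallel gripper is mounted at the origin on a cart in front of the work surface, level with it; the furniture and walls round the work are solid. World frame = base frame: x ahead of the robot, y to its left, z up, the work surface at z = 0. Lengths are in m, angles in rad, forces in N, time in s.
With the tool pointing down it reaches from about 0.35 to 0.975 m from the base axis. Payload 4.9 kg.
Tool frame: the origin (TCP) lies midway between the tips of the shut fingers; the grasp point (between the pads) lies 19 mm behind it; z points along the fingers, y is the line along which they close (so a half turn about z gives the same grasp; the last joint's range is limited). The gripper opens to 85 mm and grips with 20 to 120 N. Pads are 22 mm wide; open, the fingers measure 114 mm over their backs; the gripper's body (76 mm by 85 mm) begins 54 mm behind the grasp point. The pads swing forward as they close: fully open they stand 13 mm farther back than shut.
Start: joints at [1.007, 0.053, 1.613, -0, 1.476, -0.119], TCP at [0.269, 0.564, 0.231] pointing down, gripper open.
Joint ranges: [-3.01, 3.01], [-1.01, 2.22], [0.06, 2.58], [-1.02, 4.17], [0.09, 2.62], [-3.14, 3.14]. Speed limits (rad/s): [2.57, 2.57, 3.14, 3.14, 3.14, 3.14].

INTERFACE

Orientations are given as a unit quaternion [w, x, y, z].
In Python, from plant import manip gives the robot as it stands.
- The arm moves only by the tool move_arm, never from a script. Its argument "increments" is one flat list of numbers, 5 for each row, row after row: the shift along the tool's x, y, z in mm, then the turn about the tool's z in rad, then the opening, from 0 (shut) to 1 (fully open). In form: [tx, ty, tz, spin, jaw, tx, ty, tz, spin, jaw, ...]. A call has 1 to 8 rows; each row shifts and turns the commanded pose from where the row before left it, along the tool's axes as they then stand; what a row does not reach is not made up. A row lasts 1/12 s, in which the tool goes at most 41.7 mm and 7.16 degrees, less where a joint would pass 70% of its speed; a pose out of reach is approached as far as the arm can. A call with a gripper value outside its range is refused whole. The fingers move at their own pace and stop on an object; the grip force is fixed at half the most. Time passes only in rows, so rows that do not move let the fingers close. It gives the time, the measured TCP pose, the force, the opening and the grip force at its end, in the units of the state.
- manip.state(): the state, without advancing time (a new reading comes with each control period).
- manip.grab_frame(name): name is "side" or "top" or "wrist"; returns a dict with "image" (400x640x3 uint8, blue, green, red), "fov_y" (degrees; the focal length in pixels is half the picture's height over the tangent of half this angle, whatever the lens; pixels are square), "cx", "cy" (the principal point, pixels), "k1" (the pictures are not rectified: a ray, as slopes to the right and down, at radius r is drawn at 1 + k1 r^2 times it, then the intrinsics apply), "eye" and "rotation" of the camera in the world; the wrist camera has in their place "T_tool_cam" (4x4, takes a point from camera to tool coordinates, whose origin is the TCP and whose axes are the flange's). Camera axes: x right, y down, z forward; pixel columns grow to the right and rows downward; lengths in m; the calibration is good to about 2 mm. A picture is of the moment at which its call begins: read the wrist's pose just before it. There is no depth.
- manip.job_done(): hands the job in; it is judged then, once.
The state is a dict: "time": time; "joint_pos": joint angles; "joint_vel": joint speeds; "joint_efforts": joint torques, N m; "tool_pos": TCP position; "tool_rot": TCP orientation; "contact_force": force on the tool from outside, world axes, zero at the start; "ft_torque": the same for the moment, N m; "gripper_width": opening from 0.0 (shut) to 1.0 (fully open); "grasp_force": force on a finger pad.
Only numpy, scipy, OpenCV 4.12 (cv2) and the standard library are available. Lean on these libraries where they do the work, as an engineer would, in place of code of your own. Each camera call takes 0.05 s, during which the arm holds its last target. There are 200 camera calls.

TASK

Be my third hand at the fixture: turn the stop's lock ring clockwise until its pointer stands on the locked line, not past it, before anything leans on the stop. Then lay the steel drilling jig flat on the base plate, centred on the two long lines, end-on and square to the sprung stop plate, press it into the plate with a steady 10 N or so (the plate's front face then stands between the two short lines beside it; never drive it to the end of its travel), and finish while still holding it pressed like that, so that I can bolt it down. Leave the other things on the bench where they are.

Things in the scene. Friction and masses are not known exactly. Their poses are not given: they have to be found in the camera images.
- fixture: Fixed steel base plate 250 x 110 x 10 mm (x, y, z). Origin: centre of underside; deck (top) at z = 10 mm; +x = pressing direction, to the sprung stop. Deck is free from x = -125 mm to the stop plate at x = 12 mm; thin dark centre lines there along x at y = +-16.5 mm. Behind the plate a grey housing (x 48 to 122, y +-45, top z = 28 mm) carries the lock ring, axis at x = 85 mm, y = 0.
- press_plate: Sprung stop: upright steel plate 12 x 70 x 22 mm, z = 12 to 34 mm in the fixture's frame. Origin: mid-width in its front (-x) face, 11 mm above the fixture's underside; axes as the fixture's. Slides along +x: fixture x = 12 mm at rest, 36 mm at the end. Spring: 3 N preload + 0.7 N/mm, so 10 N at x = 22 mm. Black lines on the deck beside it: front face at 6 N (x = 16.3) and 13 N (x = 26.3 mm).
- lock_ring (a joint): Ring angle, rad, growing clockwise from above: 0 = pointer at the white open dot, 1.2 = on the white locked line (pointing along the fixture's -x, to the stop plate), 1.5 = hard end. Pointer direction in the fixture's xy plane, anticlockwise from +x: pi + 1.2 - value. Stays where it is left (friction 0.06 N m).
- ring_grip (a point): Grip point on the ring's vertical axis, 51 mm above the bench. Black ring 44 mm across, 28 to 40 mm above the bench, with a straight upright grip rib over its middle, 42 mm long, 10 mm thick, up to 61 mm above the bench. The point's x axis runs along the rib to the pointer, y across the rib.
- ring_pointer (a point): Tip of the ring's pointer nose (a small nose with a white stripe at one end of the rib), 27.5 mm from the ring's axis.
- drill_jig: Steel drilling jig: plain grey block 32 x 50 x 16 mm (x, y, z) with three holes in its top, about 0.19 kg. Origin: centre of its underside; y along its length. It lies loose on the bench, holes up. Either 32 x 16 mm end may go against the stop plate.
- relay: Bystander: small relay, grey on a black foot, 22 x 28 x 36 mm, loose. Origin: centre of its underside.
- bottle: Bystander: white screw-cap bottle, 40 mm across, 80 mm high, loose, upright. Origin: centre of its underside.
- terminal_a: Bystander: light grey rail terminal, 40 x 48 x 10 mm, lying loose. Origin: centre of its underside.
- terminal_b: Bystander: another such grey rail terminal, 40 x 48 x 10 mm, lying loose. Origin: centre of its underside.
- orange_driver: Bystander: orange-handled screwdriver, 22 x 197 x 23 mm, lying loose, length along its y. Origin: centre of its underside.
- cutter: Bystander: red-handled side cutters, 45 x 146 x 13 mm, lying loose, length along its y. Origin: centre of its underside.
There are look-alikes about, which are no part of the job. Leave any orange or yellow look-alike of the drill_jig alone.

How it is judged:
On the way, in this order (a step that is already met when the one before it is completed fails the run):
1. the lock ring's pointer is on the locked line, nothing leaning on the stop (value of joint lock_ring between 1.08 and 1.32 rad and x of press_plate in the frame of fixture below 0.014 m), for 0.2 s.
2. the jig lies flat, middle and square on the deck and is pressed into the stop plate in the force band (contact force between drill_jig and press_plate between 6 and 14 N and x of press_plate in the frame of fixture between 0.0155 and 0.0285 m and z of drill_jig in the frame of fixture between 0.006 and 0.014 m and angle between drill_jig's own z axis and vertical below 0.1 rad and y of drill_jig in the frame of fixture between -0.01 and 0.01 m and angle between the y axis of drill_jig and the x axis of fixture, either way round below 0.1 rad and contact force between the fingers and drill_jig above 2 N), for 0.5 s.
At the end, for the whole second after the job is handed in: Ring at 1.2 +- 0.12 rad. Jig flat on the deck (height within 4 mm, tilt under 0.1 rad), within 10 mm of the middle and 0.1 rad of square, at rest, touched by the fingers (over 2 N) and pressing on the stop plate with 6 to 14 N, its travel 3.5 to 16.5 mm (all of step 2 and value of joint lock_ring between 1.08 and 1.32 rad and linear speed of drill_jig below 0.01 m/s); the arm keeps its last pose, push and grip.
It fails at once if the stop is leaned on (over 3 mm of travel) while its ring is not locked (x of press_plate in the frame of fixture above 0.015 m and (value of joint lock_ring below 1.08 rad or value of joint lock_ring above 1.32 rad)).
It fails at once if the stop is driven to the end of its travel (x of press_plate in the frame of fixture above 0.0352 m).
It fails at once if a bystander is shifted by more than 30 mm (distance of any of relay, bottle, terminal_a, terminal_b, orange_driver, cutter from where it was at the start of the episode above 0.03 m).
It also fails if it takes over 54 s, if anything falls off the work surface, if the arm or the gripper's body presses on something with over 40 N, if the wrist force passes 120 N, or if a joint passes its speed limit or range.

## Working session

There is one attempt and no reset: what is moved stays moved. The work goes in short steps, Python scripts to look and compute and a tool call to move; the robot and the scene stay as the last step left them, time stands still between calls to the robot, and variables do not carry over. Pictures are saved under pics/ and viewed, at most 13 in all, crops included, and the job is handed in when it is done.

Besides the shell and the picture viewer there is one more tool, called after "Request:" by a JSON object that holds its "fn" and its "kwargs", one argument or row to a line. move_arm: Moves the arm, as the interface text tells. Its arguments: {"type":"object","properties":{"increments":{"type":"array"}},"required":["increments"]}

```bash
mkdir -p pics
cat > h.py <<'E'
import numpy as np, cv2
from scipy.spatial.transform import Rotation as R
from plant import manip
def tool():
    s=manip.state(); q=s["tool_rot"]; T=np.eye(4)
    T[:3,:3]=R.from_quat([q[1],q[2],q[3],q[0]]).as_matrix(); T[:3,3]=s["tool_pos"]; return T
def grab(name,save=None):
    T=tool(); f=manip.grab_frame(name)
    h=f["image"].shape[0]; fl=h/2/np.tan(np.radians(f["fov_y"])/2)
    f["K"]=np.array([[fl,0,f["cx"]],[0,fl,f["cy"]],[0,0,1]]); f["d"]=np.array([f["k1"],0,0,0,0.])
    if name=="wrist":
        C=T@np.array(f["T_tool_cam"]); f["E"],f["Rm"]=C[:3,3],C[:3,:3]
    else: f["E"],f["Rm"]=np.array(f["eye"]),np.array(f["rotation"]).reshape(3,3)
    if save: cv2.imwrite(save,f["image"])
    return f
def cast(f,px,z):
    p=cv2.undistortPoints(np.array(px,float).reshape(-1,1,2),f["K"],f["d"]).reshape(-1,2)
    d=np.c_[p,np.ones(len(p))]@f["Rm"].T
    return f["E"]+d*((z-f["E"][2])/d[:,2])[:,None]
def proj(f,P):
    r=cv2.Rodrigues(f["Rm"].T)[0]
    return cv2.projectPoints(np.array(P,float).reshape(-1,1,3),r,-f["Rm"].T@f["E"],f["K"],f["d"])[0].reshape(-1,2)
E
ls
python3 - <<'E'
from h import *
import pickle
for n in("top","side"):
    f=grab(n,f"pics/{n}0.png"); print(n,f["E"],f["Rm"].round(3).tolist(),f["K"][0,0],f["k1"])
    pickle.dump(f,open(n+"0.pkl","wb"))
print(manip.state())
E
```

```text
h.py
picsTraceback (most recent call last):
  File "<stdin>", line 4, in <module>
  File "h.py", line 13, in grab
    else: f["E"],f["Rm"]=np.array(f["eye"]),np.array(f["rotation"]).reshape(3,3)
                                            ~~~~~~~~~~~~~~~~~~~~~~~~~~~~~~~^^^^^
ValueError: cannot reshape array of size 4 into shape (3,3)
```

Rotation is a quaternion [w,x,y,z].

```bash
sed -i 's/np.array(f\["rotation"\]).reshape(3,3)/R.from_quat(np.roll(f["rotation"],-1)).as_matrix()/' h.py
python3 - <<'E'
from h import *
import pickle
for n in("top","side"):
    f=grab(n,f"pics/{n}0.png"); print(n,f["E"],f["Rm"].round(3).tolist(),f["K"][0,0],f["k1"])
    pickle.dump(f,open(n+"0.pkl","wb"))
print(manip.state())
E
```

```text
top [0.33640665 0.02415235 1.34560076] [[-0.027, -0.997, 0.072], [-1.0, 0.026, -0.017], [0.015, -0.072, -0.997]] 451.0691195893637 -0.028444629826885743
side [-0.01467155  0.67148645  0.64777164] [[-0.818, -0.336, 0.466], [-0.575, 0.462, -0.676], [0.011, -0.821, -0.571]] 391.7674683076858 -0.05994878170515728
{'time': 0.15, 'joint_pos': array([ 1.00702558e+00,  5.32236441e-02,  1.61397373e+00, -2.25254143e-05,
        1.47599544e+00, -1.19009621e-01]), 'joint_vel': array([ 3.55107656e-05, -1.04451169e-03, -5.48312676e-03,  5.77772861e-06,
       -4.76956341e-04,  7.42283863e-04]), 'joint_efforts': array([ 6.34320822e-04, -3.94248855e+01, -3.70718586e+01, -1.10841127e-04,
        4.75297784e-03,  1.63218789e-05]), 'tool_pos': array([0.26865189, 0.56377911, 0.23033692]), 'tool_rot': array([-2.57300107e-04,  2.20551069e-01,  9.75375100e-01, -7.57660171e-04]), 'contact_force': array([ 0.57673227, -0.21279034, -0.55553417]), 'ft_torque': array([ 0.01024837, -0.00534709,  0.0178361 ]), 'grasp_force': 0.0, 'gripper_width': 0.9963986565029401}
```

View pics/top0.png

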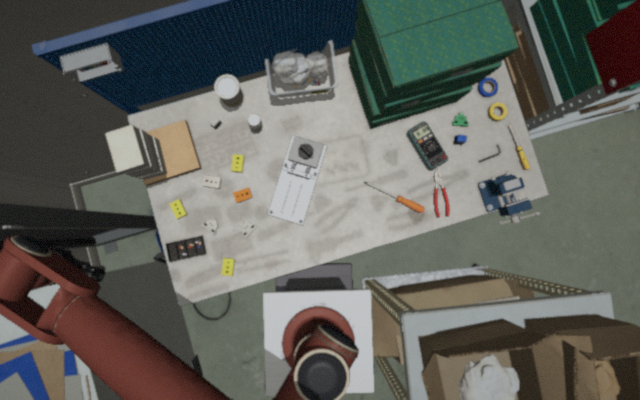

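View pics/side0.png

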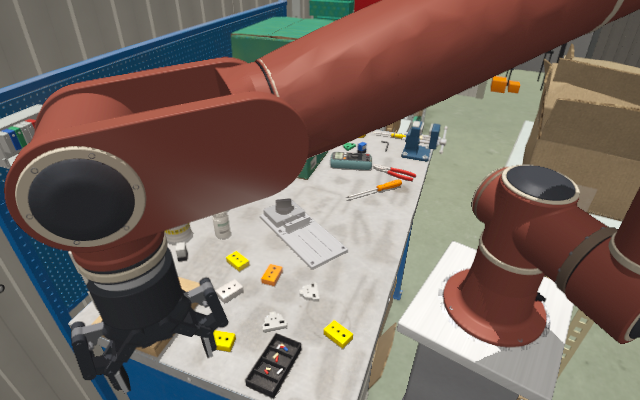

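The top view shows the fixture at about (298,180), with its ring at (306,151). Jig candidates with three holes:
- grey/white at (212,182)
- orange at (243,195)
- yellow at (238,163), (178,209) and (228,267)

The grey one at (212,182) fits the description. The terminals are the grey shapes at (210,226) and (249,230). I'll confirm in an enlarged crop.

Run:
```python
from h import *
import pickle
f=pickle.load(open("top0.pkl","rb"))
c=cv2.resize(f["image"][132:232,195:335],None,fx=5.7,fy=5.7,interpolation=cv2.INTER_CUBIC); cv2.imwrite("pics/topcrop.png",c)
g=f["image"]
# rough jig + fixture by brightness
hsv=cv2.cvtColor(g,cv2.COLOR_BGR2HSV)
print(hsv[182,205:222].tolist()); print(hsv[170,205:222,2].tolist()); print(hsv[195,270:325,2].tolist())
```

```text
[[20, 17, 182], [18, 17, 178], [17, 20, 178], [19, 19, 184], [18, 18, 183], [18, 19, 164], [15, 21, 149], [18, 20, 170], [20, 16, 186], [22, 15, 181], [21, 16, 159], [24, 15, 165], [27, 13, 182], [24, 14, 185], [26, 13, 162], [17, 17, 133], [20, 16, 142]]
[162, 164, 162, 162, 161, 164, 166, 167, 168, 166, 163, 163, 164, 166, 170, 172, 174]
[183, 181, 182, 184, 194, 198, 199, 198, 199, 197, 199, 199, 200, 199, 199, 194, 183, 187, 196, 198, 199, 200, 198, 198, 199, 198, 198, 191, 178, 187, 195, 199, 199, 199, 199, 198, 198, 199, 198, 198, 193, 176, 173, 180, 179, 176, 173, 168, 165, 169, 169, 169, 171, 171, 175]
```

View pics/topcrop.png

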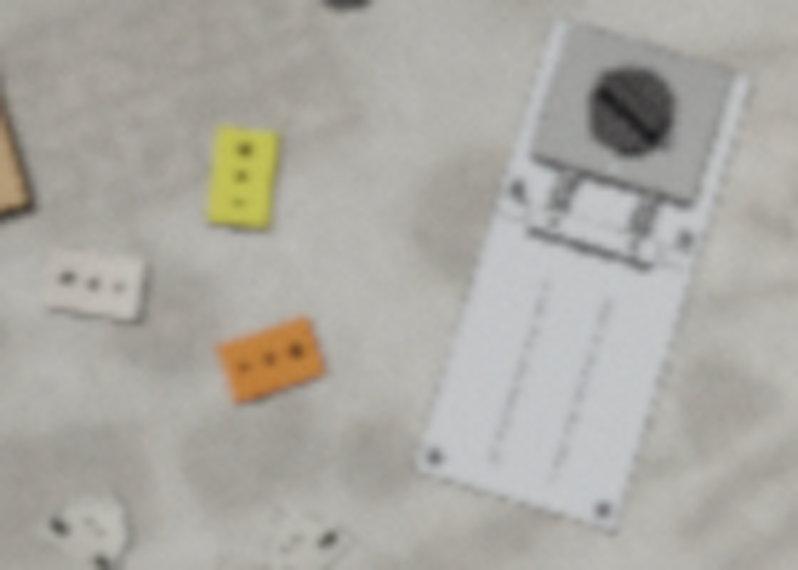

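The crop confirms the light-grey three-hole block at crop (95,285), full-frame (212,182), as the drill jig. The other three-hole blocks in view are yellow and orange. The ring's rib runs from crop (600,88) to (662,142), with the pointer end lower right, so it's open at about 0. Next I'll compute the poses.

Run:
```python
from h import *
import pickle
f=pickle.load(open("top0.pkl","rb"))
def c(p,z): return cast(f,np.array(p)/5.7+[195-.4,132-.4],z)
D=c([(560,22),(748,75),(612,527),(425,468)],.01)
ctr=D.mean(0); ax=(D[0]+D[1]-D[2]-D[3])[:2]; ex=ax/np.linalg.norm(ax)
print("fix",ctr.round(4),"yaw",np.arctan2(ex[1],ex[0]),"len",np.linalg.norm(ax)/2,"wid",np.linalg.norm(D[0]-D[1]),np.linalg.norm(D[2]-D[3]))
print("ring from fix",ctr[:2]+.085*ex,"ring direct",c([(630,111)],.04)[0], "rib",c([(600,86),(660,142)],.061))
J=c([(50,250),(147,262),(138,320),(42,306)],.012)
print("jig",J.mean(0),np.linalg.norm(np.diff(J,axis=0),axis=1)); d=J[1]+J[2]-J[0]-J[3]; print("jig y yaw",np.arctan2(d[1],d[0]))
t=tool(); print(t[:3,:3].round(3))
def plan(t,p,yaw):  # tool y axis to yaw direction (mod pi)
    dp=t[:3,:3].T@(np.r_[p]-t[:3,3]); y=np.arctan2(t[1,1],t[0,1]); s=(yaw-y+np.pi/2)%np.pi-np.pi/2
    return (dp*1000).round(1), "spin(tool z down => -)",-s.round(3)
r=ctr[:2]+.085*ex
rib=c([(600,86),(660,142)],.061); e=rib[1]-rib[0]; ry=np.arctan2(e[1],e[0]); print("rib yaw",ry,"val",(np.arctan2(ex[1],ex[0])+np.pi+1.2-ry+np.pi)%(2*np.pi)-np.pi)
print(plan(t,[*r,.18],ry+np.pi/2))
```

```text
fix [0.4824 0.0482 0.01  ] yaw -0.3158153069595282 len 0.24599334390807173 wid 0.10272756440677187 0.10172769866232415
ring from fix [0.56320138 0.02176977] ring direct [0.56125619 0.02342447 0.04      ] rib [[0.57075897 0.0382533  0.061     ]
 [0.54148439 0.00871733 0.061     ]]
jig [0.4818834  0.30435149 0.012     ] [0.0509708  0.03060928 0.05052777]
jig y yaw -1.730796537689978
[[-0.903  0.43  -0.001]
 [ 0.43   0.903 -0.001]
 [ 0.    -0.002 -1.   ]]
rib yaw -2.3517499311062458 val 0.09434197055692373
(array([-499.1, -362.5,   50.8]), 'spin(tool z down => -)', np.float64(-1.235))
```

Request:
{"fn": "move_arm", "kwargs": {
  "increments": [-31,-22.5,4,0,0.5,-31,-22.5,4,0,0.5,-31,-22.5,4,0,0.5,-31,-22.5,4,0,0.5,-31,-22.5,4,0,0.5,-31,-22.5,4,0,0.5,-31,-22.5,4,0,0.5,-31,-22.5,4,0,0.5]
}}

```text
time: 0.82
tool_pos: [0.4156, 0.2932, 0.1989]
tool_rot: [-0.0, 0.22, 0.975, -0.0]
contact_force: [0.1, -0.7, -0.1]
gripper_width: 0.498
grasp_force: 0.0
```

Request:
{"fn": "move_arm", "kwargs": {
  "increments": [-31,-22.5,2,0,0.5,-31,-22.5,2,0,0.5,-31,-22.5,2,0,0.5,-31,-22.5,2,0,0.5,-31,-22.5,2,0,0.5,-31,-22.5,2,0,0.5,-31,-22.5,2,0,0.5,-31,-22.5,2,0,0.5]
}}

```text
time: 1.48
tool_pos: [0.5621, 0.0239, 0.183]
tool_rot: [-0.0, 0.221, 0.975, 0.0]
contact_force: [-0.1, 0.8, -0.1]
gripper_width: 0.5
grasp_force: 0.0
```

Request:
{"fn": "move_arm", "kwargs": {
  "increments": [0,0,0,-0.12,0.5,0,0,0,-0.12,0.5,0,0,0,-0.12,0.5,0,0,0,-0.12,0.5,0,0,0,-0.12,0.5,0,0,0,-0.12,0.5,0,0,0,-0.12,0.5,0,0,0,-0.12,0.5]
}}

```text
time: 2.15
tool_pos: [0.5615, 0.0258, 0.1828]
tool_rot: [-0.0, -0.258, 0.966, 0.0]
contact_force: [1.4, 0.4, -0.7]
gripper_width: 0.498
grasp_force: 0.0
```

Run:
```python
from h import *
import pickle
print(tool().round(4),manip.state()["time"])
f=grab("wrist","pics/w1.png"); pickle.dump(f,open("w1.pkl","wb")); print(f["E"],f["Rm"].round(3))
ctr=np.array([.4824,.0482]);ex=np.array([np.cos(-.316),np.sin(-.316)]);
print(proj(f,[[*(ctr+.085*ex),.04],[*(ctr+.012*ex),.034],[*ctr,.01]]))
```

```text
[[-8.673e-01 -4.978e-01 -8.000e-04  5.615e-01]
 [-4.978e-01  8.673e-01  1.000e-04  2.580e-02]
 [ 6.000e-04  5.000e-04 -1.000e+00  1.828e-01]
 [ 0.000e+00  0.000e+00  0.000e+00  1.000e+00]] 2.15
[ 0.49616922 -0.01078056  0.32549637] [[-0.497  0.829  0.257]
 [ 0.868  0.474  0.149]
 [ 0.002  0.297 -0.955]]
[[319.59633701 181.05133781]
 [381.00184646 125.4960344 ]
 [386.61429069 114.64904189]]
```

View pics/w1.png

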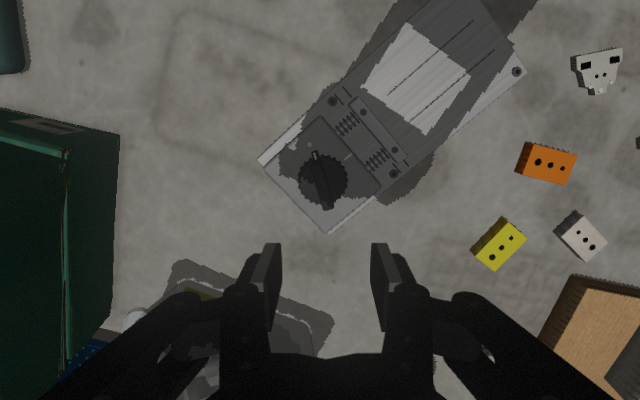

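Wrist view: the ring is at (323,180) with its rib near-vertical and the pointer up at (317,152). The locked line is at (349,158), the stop plate around (370,140) and the grey jig at (580,237). I'll enlarge the ring.

Run:
```python
from h import *
import pickle
f=pickle.load(open("w1.pkl","rb"))
g=(255*(f["image"][70:245,250:450]/255.)**.5).astype(np.uint8)
cv2.imwrite("pics/w1c.png",cv2.resize(g,None,fx=3.4,fy=3.4,interpolation=cv2.INTER_CUBIC))
```

```text
(no output)
```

View pics/w1c.png

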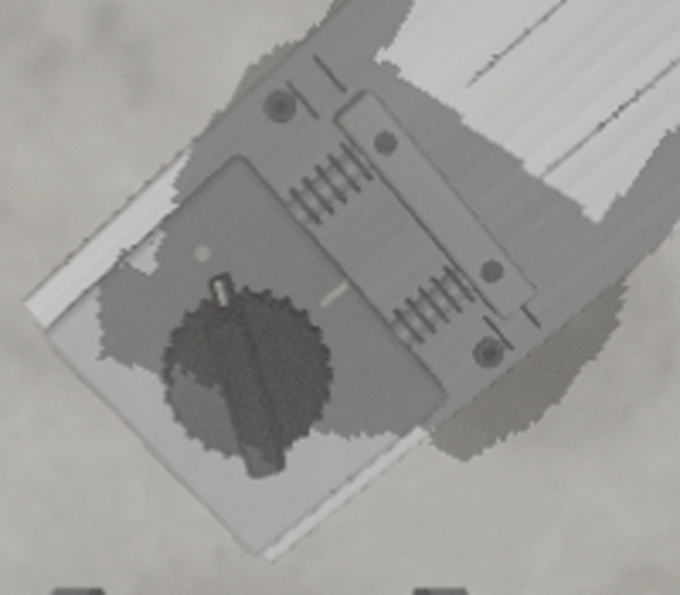

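Run:
```python
from h import *
import pickle
f=pickle.load(open("w1.pkl","rb"))
def c(p,z): return cast(f,np.array(p)/3.4+[250-.35,70-.35],z)[:,:2]
H=c([(240,157),(445,397),(263,553),(45,330)],.028)
D=c([(25,303),(268,562)],.010)
print("H ctr",H.mean(0),"sides",np.linalg.norm(H-np.roll(H,-1,0),axis=1))
ex=(H[0]+H[1]-H[2]-H[3]); ex=-ex/np.linalg.norm(ex); print("yaw housing",np.arctan2(ex[1],ex[0]))
e=D[0]-D[1]; print("back edge yaw",np.arctan2(e[1],e[0])-np.pi/2,np.linalg.norm(e))
P=c([(337,94),(537,290)],.034); e=P[0]-P[1]; print("?",np.linalg.norm(e))
l=c([(322,305),(346,286)],.028); e=l[0]-l[1]; print("line yaw",np.arctan2(e[1],e[0]))
rc=c([(248,375)],.04)[0]; print("ring",rc)
print("line mid->", l.mean(0), "ring on line axis offset", np.cross(ex,rc-l.mean(0)))
nose=c([(220,278)],.040)[0]; far=c([(270,462)],.061)[0]
for n,v in(("nose-ring",nose-rc),("nose-far",nose-far),("ring-far",rc-far),("nose-H",nose-H.mean(0))):
    a=np.arctan2(v[1],v[0]); print(n,np.linalg.norm(v),a,"value",(np.arctan2(ex[1],ex[0])+np.pi+1.2-a+np.pi)%(2*np.pi)-np.pi)
# stop plate / jig
t=tool(); y=np.arctan2(t[1,1],t[0,1]); print("tool y",y, t[:3,:3].T@(np.r_[rc,.1]-t[:3,3])*1000)
```

```text
H ctr [0.56088771 0.02393639] sides [0.08642759 0.06911892 0.08908558 0.07066051]
yaw housing -0.32126645310890417
back edge yaw -3.478477419116089 0.10726915338325753
? 0.07370778309089825
line yaw -0.3680181234996621
ring [0.56095337 0.02362089]
line mid-> [0.53282426 0.03428199] ring on line axis offset -0.0012333553211549223
nose-ring 0.026849965420257995 -2.351165564608854 value 0.08830645791015712
nose-far 0.04493039261983641 -2.332195199784181 value 0.06933609308548405
ring-far 0.01809242880892802 -2.3040403074247235 value 0.041181200726025935
nose-H 0.027029328524927437 -2.3412269350212362 value 0.07836782832253775
tool y 2.095518558166659 [ 1.49125898 -1.64881645 82.87621392]<stdin>:13: DeprecationWarning: Arrays of 2-dimensional vectors are deprecated. Use arrays of 3-dimensional vectors instead. (deprecated in NumPy 2.0)
```

Request:
{"fn": "move_arm", "kwargs": {
  "increments": [1.5,-1.5,20,0,0.5,0,0,25,-0.09,0.5,0,0,25,-0.09,0.5,0,0,25,-0.09,0.5,0,0,20,0,0.5,0,0,15,0,0.5,0,0,8,0,0.5,0,0,0,0,0.5]
}}

```text
time: 2.87
tool_pos: [0.5593, 0.0239, 0.0428]
tool_rot: [-0.002, -0.382, 0.924, 0.001]
contact_force: [-0.1, 0.9, -0.3]
gripper_width: 0.503
grasp_force: 0.0
```

Run:
```python
from h import *
t=tool(); print(t[:3,3], np.arctan2(t[1,1],t[0,1]), t[:3,:3].T@(np.array([.561,.0237,.044])-t[:3,3])*1000)
```

```text
[0.55931071 0.02387986 0.04281341] 2.354482281098457 [-1.06600368 -1.31562622 -1.19449048]
```

Request:
{"fn": "move_arm", "kwargs": {
  "increments": [-1,-1.3,-1.5,-0.01,0.5,0,0,0,0,0.3,0,0,0,0,0,0,0,0,0,0,0,0,0,0,0,0,0,0,0,0,0,0,0,0,0,0,0,0,0,0]
}}

```text
time: 3.53
tool_pos: [0.5636, 0.0239, 0.0487]
tool_rot: [0.001, -0.387, 0.922, 0.0]
contact_force: [-3.3, 1.6, 6.3]
gripper_width: 0.096
grasp_force: 61.7
```

Run:
```python
from h import *
t=tool(); s=manip.state(); print(t[:3,3], np.arctan2(t[1,1],t[0,1]), s["gripper_width"],s["grasp_force"],s["contact_force"],s["ft_torque"])
```

```text
[0.56357073 0.0238993  0.04870258] 2.365834040713371 0.09643461864478987 61.660248041152954 [-3.31247725  1.56971089  6.27247957] [0.26808822 0.49661834 0.04960754]
```

Request:
{"fn": "move_arm", "kwargs": {
  "increments": [0,-1,-3,0,0,0,0,0,0.1,0,0,0,0,0.1,0,0,0,0,0.1,0,0,0,0,0.1,0,0,0,0,0.1,0,0,0,0,0.1,0,0,0,0,0,0]
}}

```text
time: 4.2
tool_pos: [0.564, 0.0227, 0.0488]
tool_rot: [0.001, -0.096, 0.995, -0.0]
contact_force: [6.3, 0.6, -9.7]
gripper_width: 0.097
grasp_force: 59.8
```

Run:
```python
from h import *
t=tool(); s=manip.state(); print(t[:3,3], np.arctan2(t[1,1],t[0,1]), s["gripper_width"],s["grasp_force"],s["contact_force"],s["ft_torque"])
```

```text
[0.56403864 0.02268321 0.0488355 ] 1.762372020593177 0.09728980770108561 59.84348952770233 [ 6.25482422  0.63808914 -9.68658347] [ 0.04164161 -0.96924531 -0.05450629]
```

Request:
{"fn": "move_arm", "kwargs": {
  "increments": [0,0,0,0.086,0,0,0,0,0.086,0,0,0,0,0.086,0,0,0,0,0.086,0,0,0,0,0.086,0,0,0,0,0.086,0,0,0,0,0,0,0,0,0,0,0]
}}

```text
time: 4.87
tool_pos: [0.5639, 0.0216, 0.0488]
tool_rot: [0.001, 0.16, 0.987, -0.001]
contact_force: [5.5, -4.1, -9.0]
gripper_width: 0.093
grasp_force: 59.9
```

Run:
```python
from h import *
t=tool(); s=manip.state(); print(t[:3,3], np.arctan2(t[1,1],t[0,1]), s["gripper_width"],s["grasp_force"],s["contact_force"],s["ft_torque"])
```

```text
[0.56394526 0.02161256 0.04883813] 1.2495665278877648 0.09328748183916453 59.862415194511414 [ 5.46155875 -4.11803786 -9.04758316] [-0.56833649 -0.85056266 -0.08019458]
```

Request:
{"fn": "move_arm", "kwargs": {
  "increments": [0,0,0,0,0.5,0,0,0,0,0.5,0,0,0,0,0.5,0,0,-20,0,0.5,0,0,-40,0,0.5,0,0,-40,0,0.5,0,0,-40,0,0.5,0,0,0,0,0.5]
}}

```text
time: 5.53
tool_pos: [0.5688, 0.0226, 0.2014]
tool_rot: [0.009, 0.16, 0.987, 0.001]
contact_force: [1.4, -0.4, 3.0]
gripper_width: 0.499
grasp_force: 0.0
```

Run:
```python
from h import *
import pickle
t=tool(); print(t[:3,3], np.arctan2(t[1,1],t[0,1]))
f=grab("wrist","pics/w2.png"); pickle.dump(f,open("w2.pkl","wb"))
g=(255*(f["image"][0:260,150:540]/255.)**.5).astype(np.uint8)
cv2.imwrite("pics/w2c.png",cv2.resize(g,None,fx=2,fy=2,interpolation=cv2.INTER_CUBIC))
```

```text
[0.56884163 0.02255144 0.2013927 ] 1.2503461482808305
```

View pics/w2c.png

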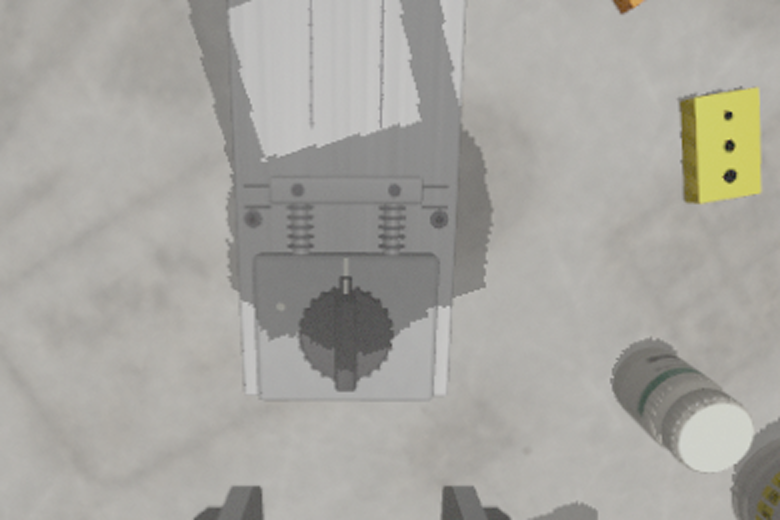

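The pointer nose at crop (345,284) is in line with the white locked line at (346,268), so the ring is on the mark. The stop plate is still at rest, with its front edge at crop y≈177. Next I'll measure the jig from w1 and the fixture from w2.

Run:
```python
from h import *
import pickle
w1=pickle.load(open("w1.pkl","rb")); w2=pickle.load(open("w2.pkl","rb"))
sub=w1["image"][200:275,540:620]; v=sub.min(2)
_,m=cv2.threshold(v,0,255,cv2.THRESH_OTSU); cs,_=cv2.findContours(m,cv2.RETR_EXTERNAL,cv2.CHAIN_APPROX_NONE)
k=max([q for q in cs],key=cv2.contourArea); k=cv2.convexHull(k)
P=cast(w1,k.reshape(-1,2)+[540,200],.016)[:,:2]
r=cv2.minAreaRect((P*1000).astype(np.float32)); print("w1 jig rect mm",r)
b=cv2.boxPoints(r);print(b)
cv2.imwrite("pics/m.png",m)
def c(p,z): return cast(w2,np.array(p)/2+[150-.25,-.25],z)[:,:2]
L=[c([(312,5),(312,125)],.01),c([(383,5),(381.5,125)],.01)]
for l in L:
    e=l[0]-l[1]; print("line",l.round(4).tolist(),"yaw",np.arctan2(-e[1],-e[0]))
print("sep",np.linalg.norm(L[0].mean(0)-L[1].mean(0)),"mid",(L[0]+L[1])/2)
pl=c([(271,178),(421,178)],.034); print("plate front mid",pl.mean(0),np.linalg.norm(pl[0]-pl[1]))
H=c([(255,253),(440,253),(434,400),(258,400)],.028); print("H",H.mean(0),np.linalg.norm(H-np.roll(H,-1,0),axis=1))
print("ring",c([(346,335)],.04))
```

```text
w1 jig rect mm ((483.414306640625, 303.3903503417969), (89.35939025878906, 117.23350524902344), 29.700565338134766)
[[415.56165 332.1691 ]
 [473.647   230.33694]
 [551.26697 274.6116 ]
 [493.1816  376.44376]]
line [[0.4162, 0.0567], [0.4655, 0.0394]] yaw -0.3363457727505148
line [[0.4265, 0.0875], [0.476, 0.0709]] yaw -0.323387725298486
sep 0.032804446040863425 mid [[0.42134801 0.07207007]
 [0.47076945 0.05514943]]
plate front mid [0.49377355 0.04713599] 0.06778805497992282
H [0.56128671 0.02483442] [0.08797212 0.07389506 0.08967055 0.07380705]
ring [[0.56142726 0.02441898]]
```

Request:
{"fn": "move_arm", "kwargs": {
  "increments": [21.3,30,0,0,0.7,21.3,30,0,0,0.7,21.3,30,0,0,0.7,21.3,30,0,0,0.7,21.3,30,5,0,0.7,21.3,30,5,0,0.7,21.3,30,5,0,0.7,21.3,30,5,0,0.7]
}}

```text
time: 6.25
tool_pos: [0.4761, 0.3058, 0.1688]
tool_rot: [-0.0, 0.16, 0.987, -0.0]
contact_force: [0.5, -0.6, 0.6]
gripper_width: 0.703
grasp_force: 0.0
```

Request:
{"fn": "move_arm", "kwargs": {
  "increments": [0,0,0,0.12,0.7,0,0,0,0.12,0.7,0,0,0,0.12,0.7,0,0,0,0.12,0.7,0,0,0,0.12,0.7,0,0,0,0.12,0.7,0,0,0,0.12,0.7,0,0,0,0.12,0.7]
}}

```text
time: 6.92
tool_pos: [0.4768, 0.3041, 0.1687]
tool_rot: [-0.0, 0.6, 0.8, -0.001]
contact_force: [-0.4, -0.5, -0.1]
gripper_width: 0.696
grasp_force: 0.0
```

Request:
{"fn": "move_arm", "kwargs": {
  "increments": [0,0,0,0.12,0.7,0,0,0,0.12,0.7,0,0,0,0.12,0.7,0,0,0,0.09,0.7,0,0,0,0,0.7,0,0,0,0,0.7]
}}

```text
time: 7.42
tool_pos: [0.477, 0.3042, 0.169]
tool_rot: [-0.0, 0.761, 0.649, -0.001]
contact_force: [-0.1, 0.1, 0.0]
gripper_width: 0.7
grasp_force: 0.0
```

Run:
```python
from h import *
import pickle
t=tool(); print(t.round(4), np.arctan2(t[1,1],t[0,1]))
f=grab("wrist","pics/w3.png"); pickle.dump(f,open("w3.pkl","wb"))
p=proj(f,[[.482,.304,.016]])[0]; print(p); x,y=int(p[0])-100,int(p[1])-75; print(x,y)
g=f["image"][max(y,0):y+150,max(x,0):x+200]
cv2.imwrite("pics/w3c.png",cv2.resize(g,None,fx=4,fy=4,interpolation=cv2.INTER_CUBIC))
```

```text
[[ 1.569e-01  9.876e-01 -1.200e-03  4.770e-01]
 [ 9.876e-01 -1.569e-01 -5.000e-04  3.042e-01]
 [-7.000e-04 -1.100e-03 -1.000e+00  1.690e-01]
 [ 0.000e+00  0.000e+00  0.000e+00  1.000e+00]] -0.15751980121349388
[331.13096042 180.92135319]
231 105
```

View pics/w3c.png

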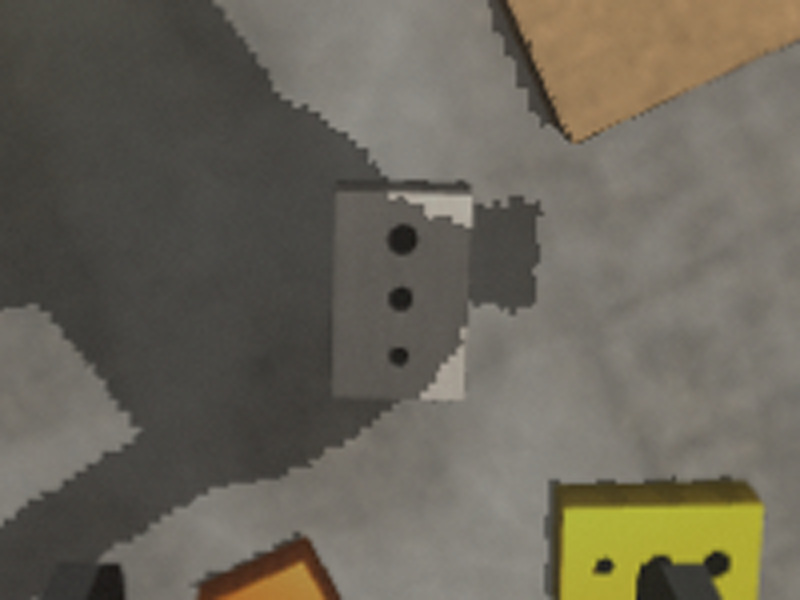

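The grey jig's top corners are at crop (335,190), (472,190), (464,400) and (333,397), almost aligned with the tool. There is room for a finger on either side, with the yellow and orange blocks and the board clear of them.

Run:
```python
from h import *
import pickle
f=pickle.load(open("w3.pkl","rb")); t=tool()
J=cast(f,np.array([(335,190),(472,190),(464,400),(333,397)])/4+[231-.38,105-.38],.016)
print(J.round(4),J.mean(0),np.linalg.norm(J-np.roll(J,-1,0),axis=1))
d=(J[0]+J[1]-J[2]-J[3]);a=np.arctan2(-d[1],-d[0]); print("jig y yaw",a,"tool x yaw",np.arctan2(t[1,0],t[0,0]))
print("shift",t[:3,:3].T@(np.r_[J.mean(0)[:2],.005]-t[:3,3])*1000)
```

```text
[[0.4711 0.3331 0.016 ]
 [0.5019 0.3282 0.016 ]
 [0.493  0.2786 0.016 ]
 [0.4623 0.2843 0.016 ]] [0.48206613 0.30606458 0.016     ] [0.03118186 0.05042251 0.03127572 0.04966239]
jig y yaw -1.747859024869311 tool x yaw 1.4131080714058293
shift [  2.71632016   4.74054089 164.17798127]
```

Request:
{"fn": "move_arm", "kwargs": {
  "increments": [2,5,25,0.02,0.7,0,0,30,0,0.7,0,0,30,0,0.7,0,0,30,0,0.7,0,0,25,0,0.7,0,0,16,0,0.7,0,0,9,0,0.7,0,0,0,0,0.7]
}}

```text
time: 8.13
tool_pos: [0.4809, 0.3046, 0.0022]
tool_rot: [-0.001, 0.767, 0.641, -0.002]
contact_force: [-1.6, -0.4, -0.3]
gripper_width: 0.699
grasp_force: 0.0
```

Request:
{"fn": "move_arm", "kwargs": {
  "increments": [0,0,0,0,0.7,0,0,0,0,0.5,0,0,0,0,0.3,0,0,0,0,0.2,0,0,0,0,0.1,0,0,0,0,0,0,0,0,0,0,0,0,0,0,0]
}}

```text
time: 8.8
tool_pos: [0.4841, 0.3063, 0.007]
tool_rot: [0.0, 0.768, 0.641, 0.002]
contact_force: [-1.7, -1.1, 6.4]
gripper_width: 0.351
grasp_force: 60.7
```

Request:
{"fn": "move_arm", "kwargs": {
  "increments": [0,0,-6,0,0,0,0,-12,0,0,0,0,-20,0,0,0,0,-25,0,0,0,0,-25,0,0,0,0,-12,0,0,0,0,0,0,0,0,0,0,0,0]
}}

```text
time: 9.47
tool_pos: [0.4829, 0.3055, 0.1053]
tool_rot: [0.0, 0.768, 0.641, 0.001]
contact_force: [0.2, -1.0, -2.5]
gripper_width: 0.353
grasp_force: 59.8
```

Run:
```python
from h import *
import pickle
t=tool(); s=manip.state(); print(t.round(4), s["contact_force"],s["grasp_force"],s["gripper_width"])
f=grab("wrist","pics/w4.png"); pickle.dump(f,open("w4.pkl","wb"))
d=t[:3,:3].T@(np.r_[.4626,.0568,t[2,3]]-t[:3,3])*1000; print("shift",d, "spin", -(1.243-np.arctan2(t[1,1],t[0,1])))
```

```text
[[ 1.790e-01  9.838e-01  1.200e-03  4.829e-01]
 [ 9.838e-01 -1.790e-01  5.000e-04  3.055e-01]
 [ 7.000e-04  1.100e-03 -1.000e+00  1.053e-01]
 [ 0.000e+00  0.000e+00  0.000e+00  1.000e+00]] [ 0.17901282 -1.00962324 -2.47780377] 59.7759747505188 0.35327565004996153
shift [-2.48361888e+02  2.45098943e+01 -1.41112026e-01] spin -1.422981372833082
```

View pics/w4.png

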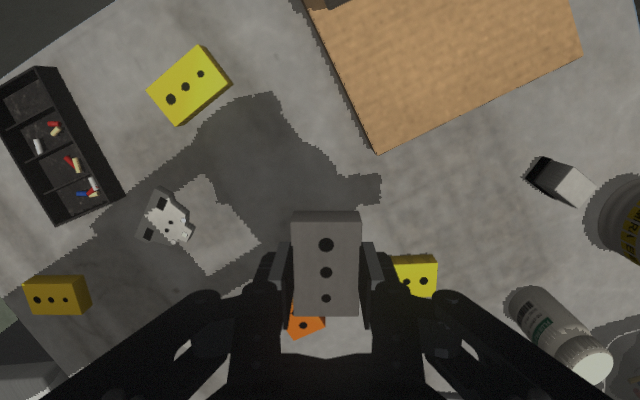

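The jig is held between the fingers, centred at (326,270) with its edges square to them. Carrying it to the deck.

Request:
{"fn": "move_arm", "kwargs": {
  "increments": [-31,3,0,0,0,-31,3,0,0,0,-31,3,0,0,0,-31,3,0,0,0,-31,3,0,0,0,-31,3,0,0,0,-31,3,0,0,0,-31,3,0,0,0]
}}

```text
time: 10.18
tool_pos: [0.4599, 0.0559, 0.1023]
tool_rot: [-0.001, 0.768, 0.641, -0.002]
contact_force: [1.0, 0.4, -2.3]
gripper_width: 0.35
grasp_force: 59.8
```

Request:
{"fn": "move_arm", "kwargs": {
  "increments": [0,0,0,-0.12,0,0,0,0,-0.12,0,0,0,0,-0.12,0,0,0,0,-0.12,0,0,0,0,-0.12,0,0,0,0,-0.12,0,0,0,0,-0.12,0,0,0,0,-0.12,0]
}}

```text
time: 10.85
tool_pos: [0.4602, 0.0572, 0.1022]
tool_rot: [-0.002, 0.382, 0.924, -0.001]
contact_force: [0.1, 0.1, -2.5]
gripper_width: 0.355
grasp_force: 59.8
```

Request:
{"fn": "move_arm", "kwargs": {
  "increments": [0,0,0,-0.12,0,0,0,0,-0.12,0,0,0,0,-0.12,0,0,0,0,-0.1,0,0,0,0,0,0,0,0,0,0,0]
}}

```text
time: 11.35
tool_pos: [0.4606, 0.0572, 0.1029]
tool_rot: [-0.002, 0.166, 0.986, -0.0]
contact_force: [0.8, -0.3, -2.5]
gripper_width: 0.35
grasp_force: 59.8
```

Run:
```python
from h import *
import pickle
t=tool(); s=manip.state(); print(t.round(4), s["contact_force"],s["ft_torque"],s["grasp_force"],s["gripper_width"])
d=t[:3,:3].T@(np.r_[.4626,.0568,.017]-t[:3,3])*1000; print("shift",d, "spin", -(1.243-np.arctan2(t[1,1],t[0,1])))
f=grab("wrist","pics/w5.png"); pickle.dump(f,open("w5.pkl","wb"))
g=(255*(f["image"]/255.)**.6).astype(np.uint8); cv2.imwrite("pics/w5g.png",g)
```

```text
[[-9.449e-01  3.272e-01 -3.500e-03  4.606e-01]
 [ 3.272e-01  9.449e-01  1.000e-04  5.720e-02]
 [ 3.400e-03 -1.100e-03 -1.000e+00  1.029e-01]
 [ 0.000e+00  0.000e+00  0.000e+00  1.000e+00]] [ 0.75090726 -0.34906759 -2.47387621] [ 1.97912756e-07 -3.55634581e-02 -5.83920201e-02] 59.79911506175995 0.34955624784786615
shift [-2.28002378  0.33411605 85.8973017 ] spin -0.005570401193798258
```

View pics/w5g.png

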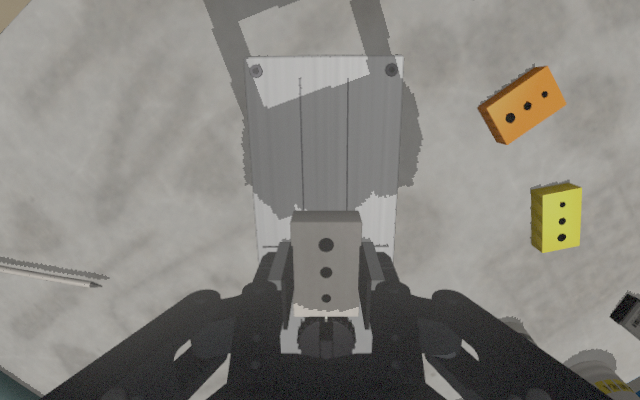

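The jig is above the deck, centred on column 326. The long lines run (300,80)–(303,210) and (348,80)–(347,210), and the short-line marks are at row 246. I'll check the lateral and angular offsets in this same view before lowering.

Run:
```python
from h import *
import pickle
f=pickle.load(open("w5.pkl","rb")); t=tool()
v=f["image"].min(2).astype(float)
# refine line columns at several rows: darkest px near
A=[];B=[]
for r in range(120,205,5):
    for lo,hi,L in((294,310,A),(340,355,B)):
        w=v[r-2:r+3,lo:hi].mean(0); w=np.clip(np.median(w)-w,3,None)-3
        if w.sum()>0: L.append(((w*np.arange(lo,hi)).sum()/w.sum(),r))
def fit(L):
    L=np.array(L); p=np.polyfit(L[:,1],L[:,0],1); ok=abs(L[:,0]-np.polyval(p,L[:,1]))<1.5; return np.polyfit(L[ok,1],L[ok,0],1)
a,b=fit(A),fit(B)
def tl(P): return (np.array(P)-t[:3,3])@t[:3,:3]*1000
la=tl(cast(f,[(np.polyval(a,r),r) for r in(120,200)],.01)); lb=tl(cast(f,[(np.polyval(b,r),r) for r in(120,200)],.01))
print("lines tool frame",la.round(1).tolist(),lb.round(1).tolist()); m=(la+lb)/2; e=m[0]-m[1]; print("mid y",m[:,1],"angle about tool z",np.arctan2(e[1],e[0]))
print("tcp px",proj(f,[t[:3,3]]))
print("jig pts",tl(cast(f,[(293,224),(361,224),(326,245),(326,272),(326,298)],.112)).round(1))
print("6N marks",tl(cast(f,[(262,246),(388,246)],.01)).round(1))
```

```text
lines tool frame [[59.6, -16.4, 93.4], [0.2, -16.0, 93.3]] [[59.5, 16.5, 93.4], [0.2, 17.0, 93.3]]
mid y [0.04721399 0.5200885 ] angle about tool z -0.007966878670729509
tcp px [[323.2454     259.16773941]]
jig pts [[ 21.9 -13.2  -8.7]
 [ 21.9  16.7  -8.7]
 [ 11.8   1.3  -8.7]
 [ -2.    1.3  -8.7]
 [-16.1   1.3  -8.8]]
6N marks [[-38.1 -49.4  93.2]
 [-38.3  50.8  93.1]]
```

Request:
{"fn": "move_arm", "kwargs": {
  "increments": [2,-1,20,0,0,0,0,25,0,0,0,0,20,0,0,0,0,10,0,0,0,0,5,0,0,0,0,2,0,0,0,0,0,0,0,0,0,0,0,0]
}}

```text
time: 12.07
tool_pos: [0.4609, 0.0569, 0.024]
tool_rot: [0.001, 0.165, 0.986, 0.0]
contact_force: [0.2, -0.3, -2.4]
gripper_width: 0.352
grasp_force: 59.8
```

Request:
{"fn": "move_arm", "kwargs": {
  "increments": [0,0,1.5,0,0,0,0,0,0,0]
}}

```text
time: 12.23
tool_pos: [0.4605, 0.0569, 0.0222]
tool_rot: [0.001, 0.165, 0.986, 0.0]
contact_force: [-1.1, 0.2, -1.8]
gripper_width: 0.355
grasp_force: 59.8
```

Request:
{"fn": "move_arm", "kwargs": {
  "increments": [0,0,1.5,0,0,0,0,0,0,0]
}}

```text
time: 12.4
tool_pos: [0.4599, 0.0569, 0.02]
tool_rot: [0.0, 0.165, 0.986, 0.0]
contact_force: [-0.4, -0.6, -2.9]
gripper_width: 0.352
grasp_force: 59.8
```

Request:
{"fn": "move_arm", "kwargs": {
  "increments": [0,0,1.5,0,0,0,0,0,0,0]
}}

```text
time: 12.57
tool_pos: [0.4596, 0.0569, 0.0181]
tool_rot: [-0.0, 0.165, 0.986, -0.0]
contact_force: [-1.0, 0.2, -2.9]
gripper_width: 0.354
grasp_force: 59.8
```

Request:
{"fn": "move_arm", "kwargs": {
  "increments": [0,0,1.5,0,0,0,0,0,0,0]
}}

```text
time: 12.73
tool_pos: [0.4599, 0.0569, 0.017]
tool_rot: [0.0, 0.165, 0.986, -0.0]
contact_force: [-0.5, -0.9, 0.6]
gripper_width: 0.351
grasp_force: 60.1
```

Request:
{"fn": "move_arm", "kwargs": {
  "increments": [0,0,1,0,0,0,0,0,0,0]
}}

```text
time: 12.9
tool_pos: [0.46, 0.0569, 0.017]
tool_rot: [-0.0, 0.165, 0.986, -0.0]
contact_force: [-5.7, -0.3, 8.2]
gripper_width: 0.351
grasp_force: 60.9
```

Request:
{"fn": "move_arm", "kwargs": {
  "increments": [0,0,-0.8,0,0,-2,0,0,0,0,-2,0,0,0,0,-2,0,0,0,0,0,0,0,0,0]
}}

```text
time: 13.32
tool_pos: [0.4655, 0.0552, 0.017]
tool_rot: [-0.0, 0.165, 0.986, 0.0]
contact_force: [-3.6, 1.2, 4.6]
gripper_width: 0.352
grasp_force: 60.6
```

Request:
{"fn": "move_arm", "kwargs": {
  "increments": [-1.5,0,0,0,0,-1.5,0,0,0,0,0,0,0,0,0]
}}

```text
time: 13.57
tool_pos: [0.4668, 0.0547, 0.017]
tool_rot: [-0.003, 0.165, 0.986, 0.0]
contact_force: [-10.3, 3.3, 11.5]
gripper_width: 0.355
grasp_force: 61.3
```

Request:
{"fn": "move_arm", "kwargs": {
  "increments": [-1,0,0,0,0,-1,0,0,0,0,0,0,0,0,0]
}}

```text
time: 13.82
tool_pos: [0.4675, 0.0545, 0.017]
tool_rot: [-0.004, 0.165, 0.986, 0.001]
contact_force: [-14.0, 4.8, 15.9]
gripper_width: 0.35
grasp_force: 61.8
```

Request:
{"fn": "move_arm", "kwargs": {
  "increments": [0,0,-0.7,0,0,0,0,-0.7,0,0,0,0,0,0,0]
}}

```text
time: 14.07
tool_pos: [0.4684, 0.0541, 0.017]
tool_rot: [-0.002, 0.165, 0.986, 0.0]
contact_force: [-5.2, 2.8, 1.6]
gripper_width: 0.353
grasp_force: 60.3
```

Run:
```python
from h import *
import pickle
t=tool(); s=manip.state(); print(t.round(4), s["contact_force"],s["ft_torque"],s["grasp_force"])
f=grab("wrist","pics/w6.png"); pickle.dump(f,open("w6.pkl","wb"))
g=(255*(f["image"][170:370,210:450]/255.)**.5).astype(np.uint8); cv2.imwrite("pics/w6c.png",cv2.resize(g,None,fx=3,fy=3,interpolation=cv2.INTER_CUBIC))
```

```text
[[-9.459e-01  3.246e-01 -3.900e-03  4.684e-01]
 [ 3.246e-01  9.459e-01  1.600e-03  5.410e-02]
 [ 4.200e-03  2.000e-04 -1.000e+00  1.700e-02]
 [ 0.000e+00  0.000e+00  0.000e+00  1.000e+00]] [-5.15072091  2.75275839  1.6139947 ] [0.55276405 0.81148779 0.09199331] 60.29296159744263
```

View pics/w6c.png

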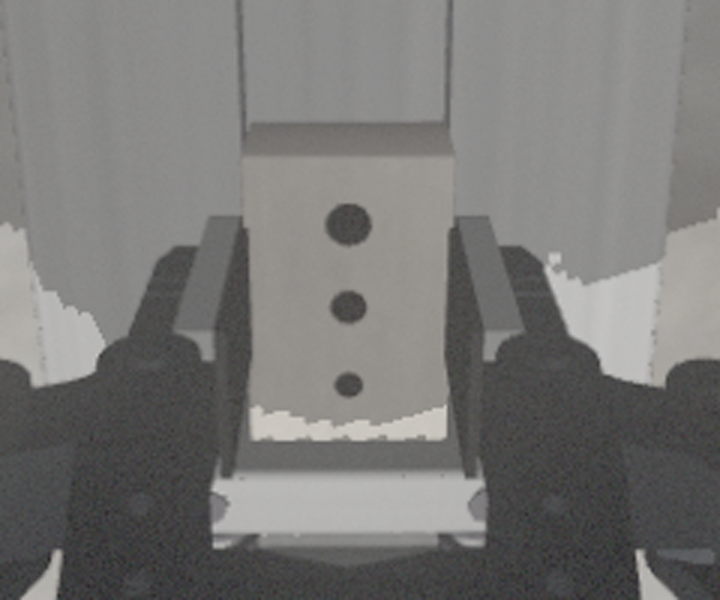

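Run:
```python
from h import *
import pickle
f=pickle.load(open("w6.pkl","rb")); t=tool()
def c(p,z): return ((cast(f,np.array(p)/3+[210-.33,170-.33],z)-t[:3,3])@t[:3,:3]*1000).round(1)
print("jig back",c([(246,155),(454,155)],.026),"front",c([(250,440),(447,440)],.026))
print("plate front top",c([(215,473),(484,473)],.034),"rear top",c([(215,534)],.034))
E=np.array([.4841,.0485]);print("tcp fixture x", (t[:2,3]-E)@[np.cos(.328),-np.sin(.328)]*1000)
```

```text
jig back [[ 22.9 -13.7  -8.9]
 [ 22.8  16.8  -8.9]] front [[-26.9 -14.7  -9.1]
 [-27.   17.3  -9.1]]
plate front top [[-26.9 -19.4 -17.1]
 [-27.   22.3 -17.1]] rear top [[-38.8 -20.  -17.1]]
tcp fixture x -16.720330657583354
```

Request:
{"fn": "move_arm", "kwargs": {
  "increments": [-1.5,0,-0.2,0,0,-1.5,0,-0.2,0,0,0,0,0,0,0]
}}

```text
time: 14.37
tool_pos: [0.4707, 0.0533, 0.017]
tool_rot: [-0.003, 0.165, 0.986, 0.001]
contact_force: [-5.6, 3.7, 2.2]
gripper_width: 0.352
grasp_force: 60.2
```

Request:
{"fn": "move_arm", "kwargs": {
  "increments": [-1.5,0,-0.1,0,0,-1.5,0,-0.1,0,0,0,0,0,0,0]
}}

```text
time: 14.62
tool_pos: [0.4727, 0.0526, 0.017]
tool_rot: [-0.004, 0.165, 0.986, 0.001]
contact_force: [-8.2, 5.3, 2.9]
gripper_width: 0.353
grasp_force: 60.4
```

Request:
{"fn": "move_arm", "kwargs": {
  "increments": [-1.5,0,-0.1,0,0,-1.5,0,-0.1,0,0,-1.5,0,-0.1,0,0,0,0,0,0,0,0,0,0,0,0]
}}

```text
time: 15.03
tool_pos: [0.4759, 0.0516, 0.017]
tool_rot: [-0.005, 0.164, 0.986, 0.001]
contact_force: [-11.2, 5.9, 5.1]
gripper_width: 0.349
grasp_force: 60.6
```

Run:
```python
from h import *
import pickle
t=tool(); s=manip.state(); print(t.round(4), s["contact_force"],s["ft_torque"],s["grasp_force"])
E0=np.array([.4606,.0572]); ex=np.array([np.cos(.328),-np.sin(.328)])
f=grab("wrist","pics/w7.png"); pickle.dump(f,open("w7.pkl","wb"))
adv=(t[:2,3]-E0)@ex*1000; print("adv",adv,"plate x est",16.3-38.2+adv+26.9,"Fx",s["contact_force"][:2]@ex)
g=(255*(f["image"][170:370,210:450]/255.)**.5).astype(np.uint8); cv2.imwrite("pics/w7c.png",cv2.resize(g,None,fx=3,fy=3,interpolation=cv2.INTER_CUBIC))
```

```text
[[-9.458e-01  3.245e-01 -1.040e-02  4.759e-01]
 [ 3.245e-01  9.459e-01  3.400e-03  5.160e-02]
 [ 1.090e-02 -2.000e-04 -9.999e-01  1.700e-02]
 [ 0.000e+00  0.000e+00  0.000e+00  1.000e+00]] [-11.20196017   5.8855304    5.0934245 ] [1.06854242 1.76424908 0.17962296] 60.60360074043274
adv 16.26725715004912 plate x est 21.267257150049115 Fx -12.500792648352714
```

View pics/w7c.png

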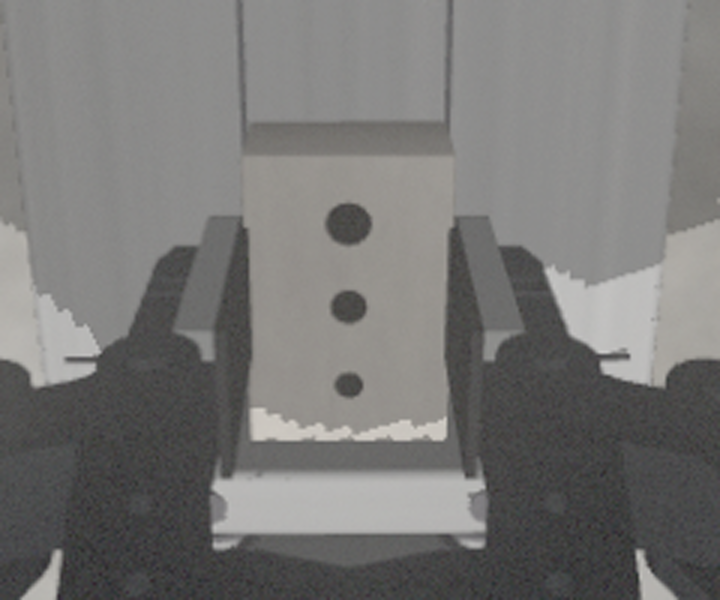

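The jig still sits between the long lines, end-on to the plate. The 6 N line is now visible on both sides at crop row 357, and the plate's front top edge is at row 473. I'll hold, then check the plate position directly against that line.

Request:
{"fn": "move_arm", "kwargs": {
  "increments": [0,0,0,0,0,0,0,0,0,0,0,0,0,0,0,0,0,0,0,0,0,0,0,0,0,0,0,0,0,0,0,0,0,0,0,0,0,0,0,0]
}}

```text
time: 15.75
tool_pos: [0.4759, 0.0516, 0.017]
tool_rot: [-0.005, 0.164, 0.986, 0.001]
contact_force: [-10.9, 6.1, 4.8]
gripper_width: 0.351
grasp_force: 60.6
```

Run:
```python
from h import *
import pickle
f=pickle.load(open("w7.pkl","rb")); t=tool(); s=manip.state()
def c(p,z): return ((cast(f,np.array(p)/3+[210-.33,170-.33],z)-t[:3,3])@t[:3,:3]*1000).round(1)
a=c([(80,357),(615,356)],.01); b=c([(215,473),(484,473)],.034); print(a,b,"plate x",16.3+(a[:,0]-b[:,0]).mean())
ex=np.array([np.cos(.328),-np.sin(.328)]); print(t[:3,3],"Fx",s["contact_force"][:2]@ex,s["contact_force"],np.arctan2(t[1,1],t[0,1]))
```

```text
[[-21.7 -46.1   6.8]
 [-21.7  48.5   6.8]] [[-26.8 -19.4 -17.3]
 [-26.9  22.3 -17.3]] plate x 21.450000000000003
[0.47588279 0.05155867 0.01702457] Fx -12.30380491230148 [-10.91538216   6.11620652   4.82466305] 1.2404070742874564
```

The plate stands at about 21.4 mm, which is roughly 9.6 N on the spring. It's steady, centred and square, and the ring was last seen on its line. Handing in.

```bash
python3 -c "
from plant import manip
print(manip.job_done())"
```

```text
the job is handed in; nothing more can be done
None
```

The job is handed in: the ring was turned onto its locked line, and the jig is flat, centred and square on the deck, held against the stop plate at about 21.4 mm (roughly 9.6 N); the hand-in returned no verdict.

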